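# Find the hidden push plate and release the oxide case drawer

## Task

The flat wooden case on the worktable is a child-proof store whose drawer has no handle: one of the six identical squares in its top is a concealed, spring-loaded push plate. Feel gently from square to square with the closed fingertips until you find the one that gives, press it in until the drawer springs out at the front, then let go and move clear. Do not grasp or lift anything, and leave the two jars, the red rubber bulb and the speckled cup standing where they are.

Things in the scene. Friction and masses are not known exactly. Their poses are not given: they have to be found in the camera images.
- case: Dark wooden case fixed to the worktable, 134 (x) x 186 (y) x 70 mm high, with six pale squares in its flat top. Origin at the centre of its underside, on the work surface (z = 0), z up; -x is the front, where the drawer comes out; turned up to 20 degrees either way from facing the robot.
- panel (a point): Centre of the case's level top, z = 70 mm, axes as the case's. A 15 mm dark rim surrounds six equal 50 x 50 mm squares, 2 mm apart, centred at x = -26 or 26 and y = -52, 0 or 52 mm from here. Five are rigid; one, different each time, is the flush push plate. A fingertip overlapping a neighbour or the rim is held up, so press near a square's middle. Finger contact above 60 N is damage.
- release_plate (a joint): Travel of the hidden push plate, m: 0 flush, 0.007 fully in. Sprung: starts to move at about 1.6 N, fully in at about 4.8 N, rises again when let go. It frees the drawer when about 3.5 mm in; hold it in for half a second so that the drawer gets past the catch. The value does not tell which square it is.
- drawer (a joint): Opening of the handleless front drawer, m: 0 shut and locked, 0.05 fully out towards the case's -x. Once the plate is pressed a spring drives it out by itself in under a second, and it stays out.
- jar_peat: Glaze jar with white ribbed lid and a greyish label, 52 mm across, 69 mm high, standing loose on the left (+y) side of the case, 24 mm or more clear of it. Origin at the centre of its underside, z up.
- jar_rush: Glaze jar with white ribbed lid and a green label, 52 mm across, 69 mm high, standing loose behind the left half of the case. Origin at the centre of its underside, z up.
- red_bulb: Red rubber bulb, 44 mm across, 62 mm high, standing loose on the right (-y) side of the case. Origin at the centre of its underside, z up.
- inlay_cup: Grey cup with dark speckles, 74 mm across, 68 mm high, standing loose behind the right half of the case. Origin at the centre of its underside, z up.
Not all that is in view belongs to the job. What is meant by the red_bulb is not orange, and is the smaller of those in its own colour. What is shaped like the inlay_cup but turquoise is not meant.

How it is judged:
On the way:
1. the hidden push plate is pressed in at least 4 mm (value of joint release_plate above 0.004 m), for 0.05 s.
At the end, for the whole second after the job is handed in: The drawer is sprung out by more than 40 mm, the push plate has risen again to within 1.5 mm of flush, and the two jars, the bulb and the cup stand upright within 15 mm of where they were (value of joint drawer above 0.04 m and value of joint release_plate below 0.0015 m and distance of each of jar_peat, jar_rush, red_bulb, inlay_cup from where it was at the start of the episode below 0.015 m and angle between each of jar_peat, jar_rush, red_bulb, inlay_cup's own z axis and vertical below 0.15 rad); the robot touches nothing.
It fails at once if a jar, the bulb or the cup is lifted or shoved more than 15 mm, or tipped (distance of any of jar_peat, jar_rush, red_bulb, inlay_cup from where it was at the start of the episode above 0.015 m or angle between any of jar_peat, jar_rush, red_bulb, inlay_cup's own z axis and vertical above 0.3 rad).
It fails at once if the fingers bear on something with more than 60 N (contact force between the fingers and anything else above 60 N).
It also fails if it takes over 48 s, if anything falls off the work surface, if the arm or the gripper's body presses on something with over 40 N, if the wrist force passes 120 N, or if a joint passes its speed limit or range.

## Robot

A 7-joint arm with a two-finger parallel gripper is mounted at the origin on a cart in front of the work surface, level with it; the furniture and walls round the work are solid. World frame = base frame: x ahead of the robot, y to its left, z up, the work surface at z = 0. Lengths are in m, angles in rad, forces in N, time in s.
With the tool pointing down it reaches from about 0.4 to 0.9 m from the base axis. Payload 5.5 kg.
Tool frame: the origin (TCP) lies midway between the tips of the shut fingers; the grasp point (between the pads) lies 19 mm behind it (manip.grip_depth is the distance from the TCP to the grasp point, in m); z points along the fingers, y is the line along which they close (so a half turn about z gives the same grasp; the last joint's range is limited). The gripper opens to 92 mm and grips with 3 to 60 N. Pads are 19 mm wide; open, the fingers measure 130 mm over their backs; the gripper's body (75 mm by 190 mm) begins 47 mm behind the grasp point.
Start: joints at [-1.016, 0.501, -0.427, 1.55, 0.221, 1.138, -0.21], TCP at [0.187, 0.623, 0.188] pointing down, gripper open.
Joint ranges: [-2.88, 2.88], [-0.31, 2.03], [-1.54, 1.56], [0.2, 2.42], [-1.41, 4.55], [0.19, 2.02], [-2.57, 2.57]. Speed limits (rad/s): [2.57, 2.57, 3.14, 3.14, 3.14, 3.14, 3.14].

## Interface

Orientations are given as a unit quaternion [x, y, z, w].
In Python, from bench import manip, effector, viewer gives the robot as it stands. Calls block until the motion is done:
- manip.move_pose(position, orientation): joint-space move of the TCP to a pose.
- manip.servo_line(position, ori=None, vel=0.15): straight line of the TCP; ori=None keeps the orientation; vel is the mean speed in m/s.
- manip.movej(angles): joint-space move.
- effector.open_jaws() and effector.close(f_grip=None): open the fingers fully, or close them until they stop; f_grip is the grip in N (None keeps the last).
- manip.sleep(seconds).
- manip.solve_ik(position, orientation): joint angles nearest the present ones, or None.
- viewer.get_image(name): name is "side" or "top"; returns the picture (400x640x3 uint8, red, green, blue); there is no depth.
- viewer.get_calibration(name): a dict with "vfov" (degrees; the focal length in pixels is half the picture's height over the tangent of half this angle, whatever the lens; pixels are square), "cx", "cy" (the principal point, pixels), "dist_coeffs" ([k1, k2, p1, p2, k3] as OpenCV has them; the pictures are not rectified), "eye" and "attitude" of the camera in the world. Camera axes: x right, y down, z forward; pixel columns grow to the right and rows downward; lengths in m; the calibration is good to about 2 mm. A picture is of the moment at which its call begins. get_calibration takes no time and is no camera call.
A pose or a line that the arm cannot do raises manip.PlanningError and nothing moves.
- manip.hand_in(): hands the job in; it is judged then, once.
Readings, each from a call of its own:
- manip.current_clock(): time.
- manip.current_q(): joint angles.
- manip.current_joint_velocities(): joint speeds.
- manip.current_tau(): joint torques, N m.
- manip.current_tool_pos(): TCP position.
- manip.current_tcp_rot(): TCP orientation.
- manip.current_force(): force on the tool from outside, world axes, zero at the start.
- manip.current_wrist_torque(): the same for the moment, N m.
- manip.current_finger_gap(): finger opening in m.
- manip.current_gripper_force(): force on a finger pad.
Only numpy, scipy, OpenCV 4.12 (cv2) and the standard library are available. Lean on these libraries where they do the work, as an engineer would, in place of code of your own. Each camera call takes 0.05 s, during which the arm holds its last target. There are 200 camera calls.

## Working session

There is one attempt and no reset: what is moved stays moved. The work goes in short steps, each a Python script; the robot and the scene stay as the last script left them, time stands still between calls to the robot, and variables do not carry over. Pictures are saved under pics/ and viewed, at most 10 in all, crops included, and the job is handed in when it is done.

```bash
ls; mkdir -p pics
python3 - <<'E'
from bench import manip, effector, viewer
import cv2
for n in("top","side"):
    cv2.imwrite(f"pics/{n}0.png",viewer.get_image(n)[:,:,::-1]); print(viewer.get_calibration(n))
print(manip.current_clock(),manip.current_tcp_rot(),manip.current_force())
E
```

```text
pics
{'vfov': 55.99034782672808, 'cx': 313.96446561292737, 'cy': 200.49291276277367, 'dist_coeffs': array([-0.00131765,  0.        ,  0.        ,  0.        ,  0.        ]), 'eye': array([0.47940997, 0.05355517, 0.90280322]), 'attitude': array([-0.69751152,  0.71412957, -0.03791183,  0.04537994])}
{'vfov': 52.350993509937744, 'cx': 320.9199292845871, 'cy': 201.86757239070286, 'dist_coeffs': array([-0.07621758,  0.        ,  0.        ,  0.        ,  0.        ]), 'eye': array([ 0.22612729, -0.56371846,  0.53847608]), 'attitude': array([ 0.84709166, -0.21009922,  0.1286321 , -0.47090108])}
0.1 [ 1.45375461e-01  9.89376190e-01 -8.37933114e-04 -1.65483966e-04] [-0.51245975  0.71589369 -0.3299545 ]
```

View pics/top0.png

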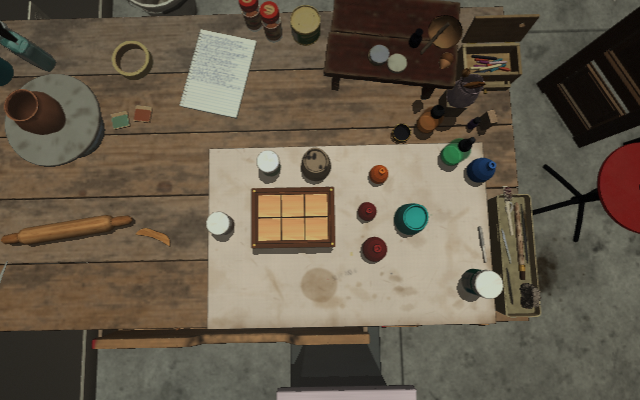

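View pics/side0.png

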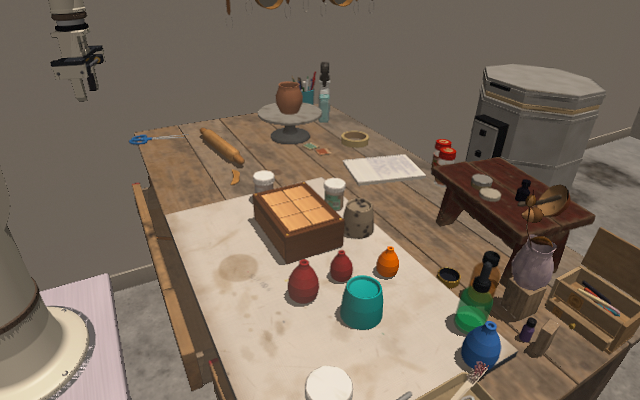

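The top view shows the case at about (252–335, 187–250), with its six squares in a panel at about (257–329, 194–243). The jars are at (268,162) and (219,224), the cup at (316,165) and the small red bulb at (367,212). The arm isn't in this view. Next I segment the pale panel and find its pose.

```bash
cat > h.py <<'E'
from bench import manip, effector, viewer
import cv2, numpy as np
from scipy.spatial.transform import Rotation as R
def ray_to_z(name,px,z):
    c=viewer.get_calibration(name); f=200/np.tan(np.radians(c["vfov"])/2)
    K=np.array([[f,0,c["cx"]],[0,f,c["cy"]],[0,0,1]])
    u=cv2.undistortPoints(np.array(px,float).reshape(-1,1,2),K,c["dist_coeffs"]).reshape(-1,2)
    d=R.from_quat(c["attitude"]).apply(np.c_[u,np.ones(len(u))])
    return c["eye"]+d*((z-c["eye"][2])/d[:,2])[:,None]
def panel(img,name,roi):
    hsv=cv2.cvtColor(img,cv2.COLOR_RGB2HSV); m=cv2.inRange(hsv,(5,70,140),(25,255,255))
    x0,y0,x1,y1=roi; k=np.zeros_like(m); k[y0:y1,x0:x1]=m[y0:y1,x0:x1]
    k=cv2.morphologyEx(k,cv2.MORPH_CLOSE,np.ones((5,5)))
    cs,_=cv2.findContours(k,cv2.RETR_EXTERNAL,cv2.CHAIN_APPROX_NONE)
    c=max(cs,key=cv2.contourArea)
    w=ray_to_z(name,c.reshape(-1,2),0.07)[:,:2]
    return cv2.minAreaRect((w*1000).astype(np.float32))
E
python3 - <<'E'
from h import *
print(panel(viewer.get_image("top"),"top",(245,180,342,258)))
print(panel(viewer.get_image("side"),"side",(245,175,350,240)))
print(ray_to_z("top",[[367,212],[219,224],[268,162],[316,165]],.065))
E
```

```text
((543.021728515625, 109.4373779296875), (154.05958557128906, 100.88081359863281), 89.77762603759766)
((564.7652587890625, 135.6588592529297), (279.58050537109375, 179.25279235839844), 47.64134216308594)
[[ 0.55000462 -0.05641226  0.065     ]
 [ 0.53101394  0.27450107  0.065     ]
 [ 0.66935041  0.16374615  0.065     ]
 [ 0.65963293  0.05481582  0.065     ]]
```

```bash
cat >> h.py <<'E'
C=np.array([.543,.1095]); Y=np.radians(-.2)
Q=[0,1,0,0]
def sq(i,j): # i in -1,1 ; j in -1,0,1
    x,y=26*i/1000,52*j/1000
    return C+[x*np.cos(Y)-y*np.sin(Y), x*np.sin(Y)+y*np.cos(Y)]
def fz(n=5): return np.mean([manip.current_force()[2] for _ in range(n)])
def probe(i,j,fmax=7,zmin=.0615):
    p=sq(i,j); manip.servo_line([*p,.080],vel=.12); f0=fz(); log=[]
    z=.074
    while z>=zmin:
        manip.servo_line([*p,z],vel=.03)
        f=fz()-f0; log.append((round(manip.current_tool_pos()[2]*1000,1),round(f,1)))
        if f>fmax: break
        z-=.001
    return log
E
python3 - <<'E'
from h import *
effector.close(10); print(manip.current_clock())
manip.move_pose([*sq(-1,1),.15],Q); print(manip.current_clock(),manip.current_tool_pos(),manip.current_force())
print(probe(-1,1)); print(manip.current_clock(),manip.current_force())
manip.servo_line([*sq(-1,1),.08]); print(manip.current_clock())
E
```

```text
1.6333
3.675 [0.51700206 0.1629844  0.15014578] [0.48658153 0.39652934 0.98282957]
[(np.float64(74.2), np.float64(0.2)), (np.float64(73.1), np.float64(0.2)), (np.float64(71.9), np.float64(0.0)), (np.float64(70.9), np.float64(-1.2)), (np.float64(69.9), np.float64(-0.5)), (np.float64(68.9), np.float64(0.1)), (np.float64(67.9), np.float64(-0.2)), (np.float64(66.9), np.float64(-0.2)), (np.float64(65.9), np.float64(-1.2)), (np.float64(64.9), np.float64(-0.1)), (np.float64(63.9), np.float64(-0.3)), (np.float64(62.9), np.float64(-0.7)), (np.float64(61.9), np.float64(-0.3))]
7.7583 [0.52584425 0.78015604 0.15407916]
8.025
```

Run:
```python
from h import *
a=[cv2.resize(viewer.get_image(n)[r,c,::-1],(400,300)) for n,r,c in(("top",slice(130,280),slice(200,400)),("side",slice(100,280),slice(180,420)))]
cv2.imwrite("pics/b.png",np.hstack(a)); print(manip.current_tool_pos(),manip.current_finger_gap())
```

```text
[0.51713842 0.16149853 0.07973012] 0.0003476858778427516
```

View pics/b.png

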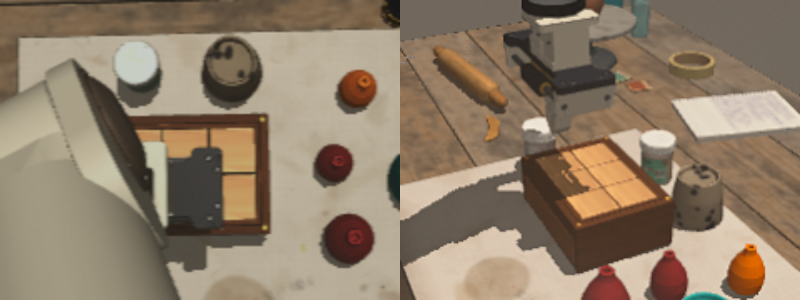

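The crop shows the closed fingers over the front-left square, with the drawer still shut. The tips in the side view, at full-image pixel (273,177), look higher than 10 mm above the panel. I'll compare with projected points.

Run:
```python
from h import *
def proj(n,P):
    c=viewer.get_calibration(n); f=200/np.tan(np.radians(c["vfov"])/2)
    K=np.array([[f,0,c["cx"]],[0,f,c["cy"]],[0,0,1]])
    Rm=R.from_quat(c["attitude"]).inv()
    return cv2.projectPoints(np.array(P,float),Rm.as_rotvec(),-Rm.apply(c["eye"]),K,c["dist_coeffs"])[0].reshape(-1,2).round(1)
P=[[.517,.1615,.08],[.517,.1615,.07],*[[C[0]+a*.067,C[1]+b*.093,z] for z in(.07,0) for a,b in((-1,-1),(1,-1),(1,1),(-1,1))]]
img=viewer.get_image("side").copy()
for p in proj("side",P).astype(int): cv2.circle(img,tuple(map(int,p)),1,(0,255,0),-1)
cv2.imwrite("pics/c.png",cv2.resize(img[120:280,200:380,::-1],(675,600),interpolation=cv2.INTER_NEAREST)); print(proj("side",P))
```

```text
[[275.9 194.1]
 [276.1 197.9]
 [286.2 237.6]
 [345.8 220. ]
 [305.2 181.1]
 [252.3 193.8]
 [287.1 265.6]
 [344.  247. ]
 [305.2 205.8]
 [254.3 219.4]]
```

View pics/c.png

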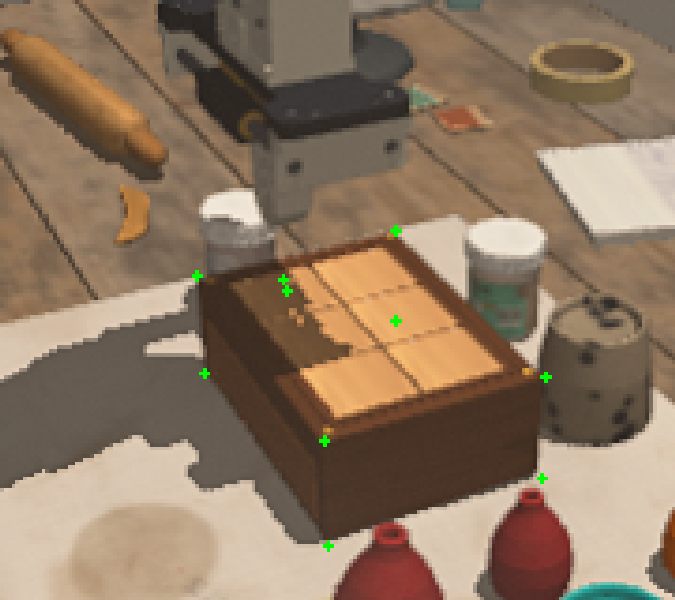

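The case dots fit to about 2 px, so its pose is right. The fingertip is at full-image (276,178) but the reported TCP projects to (276,194). That puts the real tip about 40 mm above its reported height. I'll check against the start picture and then descend with a tight force guard.

Run:
```python
from h import *
def proj(n,P):
    c=viewer.get_calibration(n); f=200/np.tan(np.radians(c["vfov"])/2)
    K=np.array([[f,0,c["cx"]],[0,f,c["cy"]],[0,0,1]]); Rm=R.from_quat(c["attitude"]).inv()
    return cv2.projectPoints(np.array(P,float),Rm.as_rotvec(),-Rm.apply(c["eye"]),K,c["dist_coeffs"])[0].reshape(-1,2).round(1)
print(proj("side",[[.187,.623,z] for z in(.148,.188,.228)]))
print(proj("side",[[.517,.1615,z] for z in(.08,.1,.12,.14)]), manip.current_q())
manip.servo_line([*sq(-1,1),.20]);
a=[viewer.get_image(n) for n in("top","side")]
cv2.imwrite("pics/d.png",np.hstack([cv2.resize(a[0][130:290,200:380,::-1],(400,356)),cv2.resize(a[1][40:240,180:380,::-1],(400,400))[:356]]))
print(manip.current_tool_pos(),proj("side",[manip.current_tool_pos()]),manip.current_clock())
```

```text
[[ 96.1 122.9]
 [ 92.4 108.6]
 [ 88.7  93.9]]
[[275.9 194.1]
 [275.6 186.2]
 [275.2 178.1]
 [274.9 169.9]] [-0.15241169  0.42594313 -0.24584553  1.92054085  0.13903362  0.81186834
  1.09761124]
[0.51628062 0.16126436 0.19869465] [[273.6 144.6]] 9.225
```

View pics/d.png

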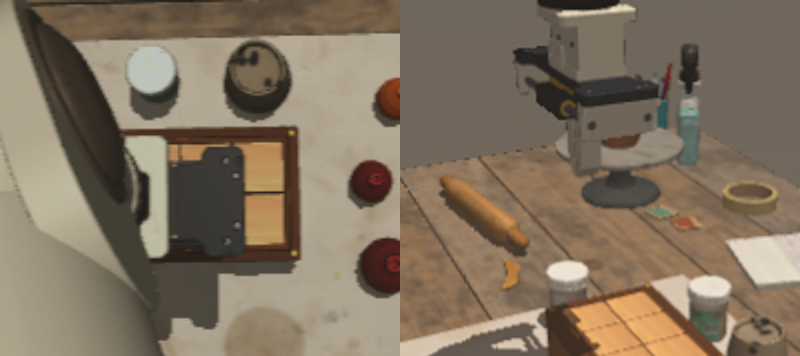

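The tip is again about 17 px (~41 mm) above its reported position, so the offset is constant along z. The panel should be touched at a reported z of about 0.029. I'll probe there with the force guard.

```bash
cat >> h.py <<'E'
def probe2(i,j,z0,zmin,fmax=7,hover=.050):
    p=sq(i,j); manip.servo_line([*p,hover],vel=.12); f0=fz(10); log=[]; z=z0
    while z>=zmin:
        manip.servo_line([*p,z],vel=.03)
        f=fz()-f0; log.append((round(float(manip.current_tool_pos()[2]*1000),1),round(float(f),1)))
        if abs(f)>fmax: break
        z-=.001
    return log
E
python3 - <<'E'
from h import *
print(probe2(-1,1,.040,.018)); print(manip.current_clock(),manip.current_force())
manip.servo_line([*sq(-1,1),.05]); print(manip.current_clock())
E
```

```text
[(39.8, -1.5), (39.0, -2.1), (38.0, -1.7), (36.9, -0.4), (35.9, -1.0), (34.9, -1.2), (33.9, -2.3), (32.9, -1.5), (31.9, -1.2), (31.8, 6.2), (31.7, 16.5)]
13.6083 [-5.74600522 -2.50787699 17.48764426]
13.8917
```

Run:
```python
from h import *
for i,j in((1,1),(1,0),(-1,0),(-1,-1),(1,-1)):
    l=probe2(i,j,.033,.0255,fmax=8,hover=.042); print(i,j,l,manip.current_clock())
    hit=l[-1][0]<28.5
    if hit: manip.sleep(.8)
    manip.servo_line([*sq(i,j),.16 if hit else .042],vel=.12)
    if hit: break
cv2.imwrite("pics/e.png",np.hstack([cv2.resize(viewer.get_image(n)[130:290,200:400,::-1],(400,320)) for n in("top","side")]))
print(manip.current_clock())
```

```text
1 1 [(32.8, 0.4), (32.1, -0.1), (31.8, 5.5), (31.8, 13.1)] 15.6833
1 0 [(32.6, 0.2), (32.0, 1.5), (31.8, 7.5), (31.8, 14.7)] 17.7167
-1 0 [(32.6, -1.0), (32.0, -0.5), (31.8, 6.0), (31.7, 14.7)] 19.75
-1 -1 [(32.7, 0.0), (32.0, -1.4), (31.8, 7.4), (31.8, 16.5)] 21.7833
1 -1 [(32.8, 0.2), (32.0, 0.5), (31.3, 1.8), (30.2, 4.3), (29.1, 4.1), (28.0, 3.7), (27.0, 3.7), (26.1, 4.2)] 24.8167
26.9833
```

View pics/e.png

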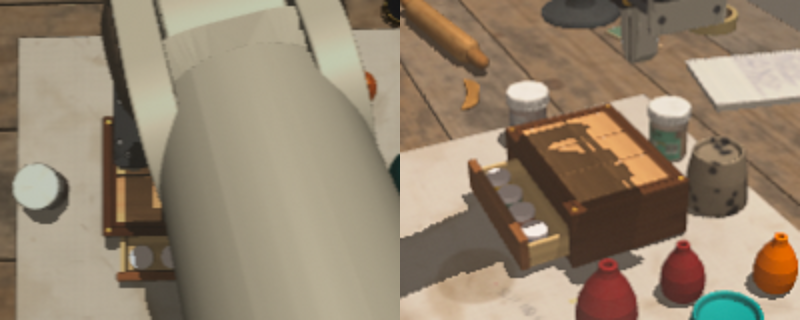

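The picture shows the drawer sprung out at the front (side view about (520,220)). The jars and cup haven't moved, and the gripper is well clear above.

```bash
python3 -c "
from h import *
manip.sleep(.5); print(manip.current_force(), manip.hand_in())"
```

```text
the job is handed in; nothing more can be done
[-0.11544461 -0.03606694  0.22760653] None
```

The drawer is out: the hidden push plate was the rear-right square. I pressed it about 6 mm and held it for 0.8 s, then backed clear and handed in at about 27.5 s. The highest force I read was about 17 N, and in the last picture the jars and cup stood where they were; the handed-in job returned no verdict.

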